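# Free a jammed slide box and stack it on the sloping stand

### The job

The wooden slide box in the top row of the plywood rack is jammed flush in its bay: push it part-way out from behind with the square wooden stick, through the finger hole in the rack's back board. Then draw the box out and stack it squarely on the box that lies on the sloping stand, flat on it and back against the backstop, and leave the stick lying on the bench. The slides inside are glass, so the box must never drop to or be set down on the bench; leave everything else where it is.

Things in the scene. Friction and masses are not known exactly. Their poses are not given: they have to be found in the camera images.
- rack: Plywood rack for slide boxes, clear acrylic top, fixed; 108 deep (x), 227 wide (y), 99 high; two rows of three bays. Origin: centre of underside. Open front to its -x (front edge x = -54); back board at +x (outer face x = +54, inner x = +46). Bays are 65 wide, centred on y = -73, 0, +73, with 8 mm dividers, 100 deep. Top row: floor z = 54, ceiling z = 91; rack's top z = 99.
- hole_a (a point): Round finger hole, 24 mm in diameter, straight through the 8 mm back board behind the top-row bay at the rack's y = -73. This point: its centre on the board's outer face (rack frame x = +54, z = 71).
- hole_b (a point): Round finger hole, 24 mm in diameter, straight through the 8 mm back board behind the top-row bay at the rack's y = 0. This point: its centre on the board's outer face (rack frame x = +54, z = 71).
- hole_c (a point): Round finger hole, 24 mm in diameter, straight through the 8 mm back board behind the top-row bay at the rack's y = +73. This point: its centre on the board's outer face (rack frame x = +54, z = 71).
- strip_b (a point): Each top bay has a sprung steel strip in its +y side wall (30 long, 18 high, its middle 54 behind the front edge, level with the hole) that squeezes a slide box against the bay's -y wall: sliding the box takes about 10 to 16 N until its end has passed the strip. The tin and carton are too small to be squeezed. This point: face of the middle bay's strip.
- slide_box: The jammed slide box: wooden case, 94 long (x), 62 wide (y), 34 high, 0.11 to 0.23 kg, paper label and brass clasp on its -x end. The only slide box in the top row, in any of the three bays, lying flat, axes parallel to the rack's, its -x end 1 to 4 inside the front edge, 2 to 5 of air behind it, 1.5 to the -y side of the bay's middle. Origin: centre of underside. Out by over 50 it may tip.
- stick: Square wooden push stick, 200 long (x) x 12 x 12, 25 g, lying on the bench on the rack's back side. Origin: centre of its underside; x along it, either end may be used.
- tray: Sloping deck of the fixed wooden stand. Origin: centre of the deck's underside; z square to the deck, leaning 0.26 rad from vertical; x down the slope, square to the backstop; y across. Deck 130 long (x), 110 wide (y), 8 thick: top at z = 8; no side walls. Backstop at the low end: inner face x = +57, 8 thick, top edge z = 103.
- stack_box: A second slide box, same make and size (94 x 62 x 34, origin centre of underside, x along its length), loose, lying flat on the sloping deck with its +x end against the backstop, axes parallel to the tray's. The jammed box goes on top of it: long side along the slope, either end to the backstop.
- tin: Round aluminium tin, 52 in diameter, 27 high, in one of the top bays; leave it there. Origin: centre of underside.
- carton: Small carton, 55 x 44 x 26, in one of the top bays; leave it there. Origin: centre of underside.
- low_box_a: Slide box in the lower row of the rack; leave it there. Origin: centre of underside.
- low_box_b: Slide box in the lower row of the rack; leave it there. Origin: centre of underside.
- petri_dish: Clear petri dish, 92 in diameter, 16 high, on the bench before the rack's front; leave it. Origin: centre of underside.
- specimen_jar: Glass specimen jar with black lid, 56 in diameter, 75 high; leave it. Origin: centre of underside.
- beaker: Glass beaker, 68 in diameter, 85 high; leave it. Origin: centre of underside.
- tweezers: Steel tweezers, 120 long (x), 16 wide, 7 high, lying on the bench; leave them. Origin: centre of underside.
Not all that is in view belongs to the job. There is more than one size of the stick; the one meant has the size given above. What is shaped like the stack_box but pink or turquoise is not meant.

How it is judged:
By the outcome, as a careful person would: the job done as asked, in the order asked, and still so for the second after the job is handed in, with the robot touching nothing.
It also fails if it takes over 61 s, if anything falls off the work surface, if the arm or the gripper's body presses on something with over 40 N, if the wrist force passes 120 N, or if a joint passes its speed limit or range.

### The arm

A 7-joint arm with a two-finger parallel gripper is mounted at the origin on the work surface. World frame = base frame: x ahead of the robot, y to its left, z up, the work surface at z = 0. Lengths are in mm, angles in rad, forces in N, time in s.
With the tool pointing down it reaches from about 400 to 875 mm from the base axis. Payload 4.4 kg.
Tool frame: the origin (TCP) lies at the very end of the fingers, on their centre line; the grasp point (between the pads) lies 19 mm behind it; z points along the fingers, y is the line along which they close (so a half turn about z gives the same grasp; the last joint's range is limited). The gripper opens to 85 mm and grips with 20 to 120 N. Pads are 22 mm wide; open, the fingers measure 114 mm over their backs; the gripper's body (76 mm by 85 mm) begins 54 mm behind the grasp point. The pads swing forward as they close: fully open they stand 13 mm farther back than shut.
Start: joints at [-1.318, 0.628, 0.038, 1.517, -0.027, 0.996, -0.02], TCP at [203.703, 617.271, 197.313] pointing down, gripper open.
Joint ranges: [-3.06, 3.06], [-0.37, 2.12], [-1.25, 1.32], [0.18, 2.47], [-1.1, 4.24], [0.23, 1.98], [-2.94, 2.94]. Speed limits (rad/s): [2.57, 2.57, 3.14, 3.14, 3.14, 3.14, 3.14].

### API

Orientations are given as [roll, pitch, yaw] about the fixed x, y, z axes, in that order (R = Rz(yaw) Ry(pitch) Rx(roll)).
In Python, from cell import sensors, get_image, camera_params, order gives the robot as it stands.
- The arm moves only by the shell command python3 -m inch 'ROWS' [OPENING]. ROWS is JSON, a list that holds one entry, the list of rows, each a list of 4 numbers: the shift along the tool's x, y, z in cm, then the turn about the tool's z in degrees. A call has 1 to 8 rows; each row is the pose to reach, as a shift and turn from the pose commanded when the call began, along the tool's axes at that moment; what a row does not reach only later rows make up. A row lasts 1/12 s, in which the tool goes at most 41.7 mm and 7.16 degrees, less where a joint would pass 70% of its speed; a pose out of reach is approached as far as the arm can. A call with a gripper value outside its range is refused whole. OPENING is the finger opening in cm, from 0 to 8.54, set as the call begins (- or left out, the last holds). The fingers move at their own pace and stop on an object; the grip force is fixed at half the most. Time passes only in rows, so rows that repeat a pose let the fingers close. It gives the time, the measured TCP pose, the force, the opening and the grip force at its end, in the units of the state.
- sensors.read_state(): the state, without advancing time (a new reading comes with each control period).
- get_image(name): name is "scene" or "side" or "wrist"; returns the picture (384x512x3 uint8, blue, green, red); there is no depth.
- camera_params(name): a dict with "mtx" (3x3 intrinsics, pixels), "rvec" (rotation vector, rad) and "tvec" (3), from world to camera coordinates, as OpenCV has them. Camera axes: x right, y down, z forward; pixel columns grow to the right and rows downward; lengths in mm; the calibration is good to about 2 mm. A picture is of the moment at which its call begins: read the wrist's pose just before it. camera_params takes no time and is no camera call; for the wrist camera it gives the pose at the moment of the call.
- order.finish_job(): hands the job in; it is judged then, once.
The state is a dict: "clock": time; "qpos": joint angles; "qd": joint speeds; "tau": joint torques, N m; "eef_pos": TCP position; "tool_rot": TCP orientation; "force": force on the tool from outside, world axes, zero at the start; "torque": the same for the moment, N m; "width": finger opening in mm; "gripper_force": force on a finger pad.
Only numpy, scipy, OpenCV 4.12 (cv2) and the standard library are available. Lean on these libraries where they do the work, as an engineer would, in place of code of your own. Each camera call takes 0.05 s, during which the arm holds its last target. There are 200 camera calls.

## Working session

There is one attempt and no reset: what is moved stays moved. The work goes in short steps, Python scripts to look and compute and a shell command to move; the robot and the scene stay as the last step left them, time stands still between calls to the robot, and variables do not carry over. Pictures are saved under pics/ and viewed, at most 10 in all, crops included, and the job is handed in when it is done.

```bash
ls; mkdir -p pics
python3 - <<'E'
from cell import sensors,get_image,camera_params
import cv2
s=sensors.read_state(); print(s)
for n in("scene","side"):
    im=get_image(n); cv2.imwrite(f"pics/{n}0.png",im)
    print(n,camera_params(n))
E
```

```text
pics
{'clock': 0.0, 'qpos': array([-1.31781264,  0.62931473,  0.03845175,  1.51837171, -0.02698918,
        0.99631421, -0.02000278]), 'qd': array([-0.00097107,  0.00075138,  0.00080112,  0.00080831,  0.00099555,
       -0.00212625,  0.00111275]), 'tau': array([ 1.49327479e-04, -5.63412237e+01,  1.22614201e+00, -1.93449587e+01,
        1.09730568e-02,  1.04677887e-02, -1.42404573e-06]), 'eef_pos': array([203.48246425, 616.59834526, 196.4085053 ]), 'tool_rot': array([-3.13970332e+00,  3.83582794e-05,  2.82280411e+00]), 'force': array([0.47493393, 0.06316161, 0.49104374]), 'torque': array([ 0.00044561, -0.02477253,  0.00174483]), 'gripper_force': 0.0, 'width': 85.2938498169248}
scene {'mtx': array([[497.95349634,   0.        , 255.89813646],
       [  0.        , 497.95349634, 197.59292259],
       [  0.        ,   0.        ,   1.        ]]), 'rvec': array([ 2.22459808,  1.06722512, -0.41476823]), 'tvec': array([-337.09585776, -230.04809335, 1779.7131352 ])}
side {'mtx': array([[424.58849708,   0.        , 257.05235765],
       [  0.        , 424.58849708, 197.24604077],
       [  0.        ,   0.        ,   1.        ]]), 'rvec': array([ 2.41195825, -0.06225714,  0.03709826]), 'tvec': array([-497.59533849,  105.42183373, 1329.29406481])}
```

View pics/scene0.png

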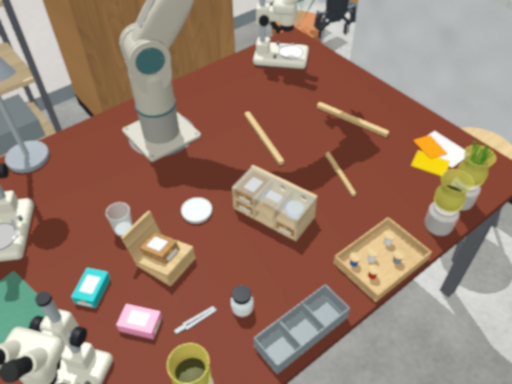

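View pics/side0.png

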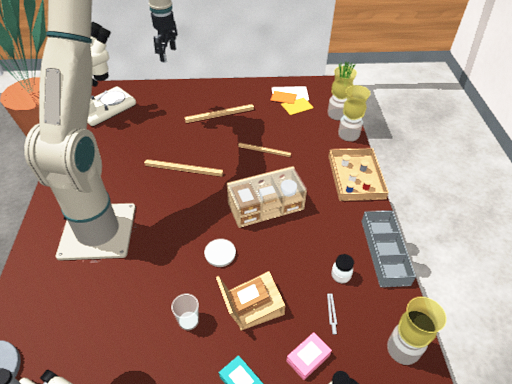

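```bash
cat > h.py <<'E'
import numpy as np,cv2
from scipy.spatial.transform import Rotation as Ro
from cell import sensors,get_image,camera_params
def ray(P,uv):
    R=cv2.Rodrigues(P["rvec"])[0];t=P["tvec"]
    d=R.T@np.linalg.inv(P["mtx"])@np.array([uv[0],uv[1],1.]);return -R.T@t,d/np.linalg.norm(d)
def onz(P,uv,z):
    c,d=ray(P,uv);return c+d*(z-c[2])/d[2]
def tri(Ps,uvs):
    A=np.zeros((3,3));b=np.zeros(3)
    for P,uv in zip(Ps,uvs):
        c,d=ray(P,uv);M=np.eye(3)-np.outer(d,d);A+=M;b+=M@c
    return np.linalg.solve(A,b)
def proj(P,X): return cv2.projectPoints(np.atleast_2d(np.float64(X)),P["rvec"],P["tvec"],P["mtx"],None)[0][:,0]
def tool():
    s=sensors.read_state();return s["eef_pos"],Ro.from_euler("xyz",s["tool_rot"]).as_matrix(),s
E
python3 - <<'E'
from h import *
np.set_printoptions(precision=1,suppress=True)
a=cv2.imread("pics/side0.png");b=cv2.imread("pics/scene0.png")
def c(im,x,y): return cv2.resize(im[y:y+75,x:x+100],None,fx=4,fy=4,interpolation=cv2.INTER_CUBIC)
out=np.vstack([np.hstack([c(a,218,162),c(b,224,165)]),np.hstack([c(a,200,262),c(b,110,210)])])
cv2.imwrite("pics/c1.png",out)
for n,im,rois in(("side",a,[(180,100,80,25),(140,155,90,25),(234,140,62,20)]),("scene",b,[(312,98,80,42),(240,108,48,58),(322,148,38,50)])):
    P=camera_params(n)
    for x,y,w,h in rois:
        r=im[y:y+h,x:x+w].astype(int); m=((r[...,1]>110)).astype(np.uint8)
        k,l,st,_=cv2.connectedComponentsWithStats(m); i=1+np.argmax(st[1:,4])
        pts=np.argwhere(l==i)[:,::-1]+[x,y]
        g=np.array([onz(P,p,9.)[:2] for p in pts],np.float32)
        print(n,st[i],cv2.minAreaRect(g), pts.mean(0))
E
```

```text
side [  4   4  70  19 428] ((378.07281494140625, 577.1365356445312), (289.84405517578125, 40.989864349365234), 15.48095417022705) [218.4 112.9]
side [  4   4  79  17 532] ((246.6610565185547, 265.77520751953125), (34.3062744140625, 288.75653076171875), 76.31835174560547) [183.4 167.2]
side [  4   3  53  14 226] ((542.767333984375, 348.2735595703125), (25.13530731201172, 201.23175048828125), 71.16634368896484) [265.4 149.5]
scene [  5   3  73  36 578] ((375.114990234375, 575.0936279296875), (293.27142333984375, 41.809749603271484), 15.411579132080078) [352.7 118.6]
scene [  4   3  40  54 463] ((247.54322814941406, 265.4813537597656), (28.848957061767578, 304.50152587890625), 76.26197052001953) [264.  137.4]
scene [  4   4  30  44 283] ((545.578857421875, 347.64654541015625), (21.873985290527344, 207.8932647705078), 71.38755798339844) [341.2 174.6]
```

View pics/c1.png

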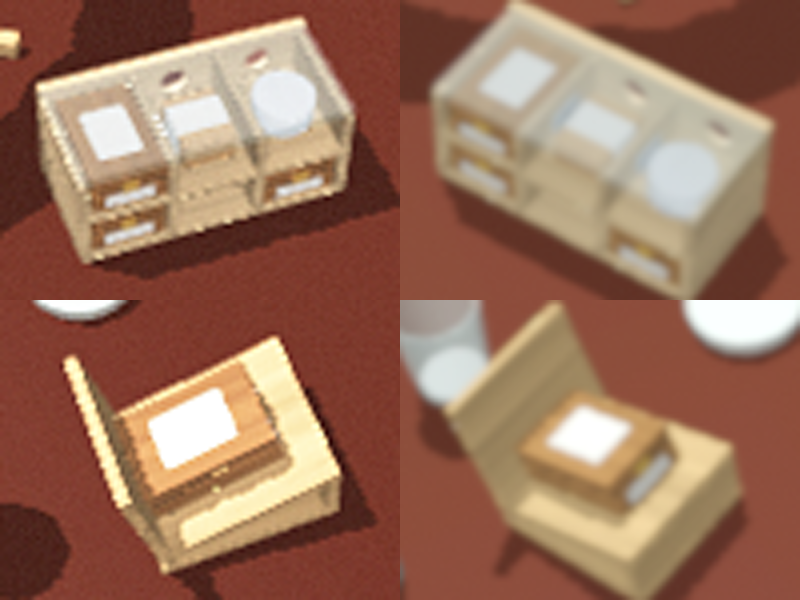

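Bays in the rack (side view pixels): slide box in the left bay (~(246,195)), carton in the middle (~(268,192)), tin on the right (~(289,187)). The box is therefore in the rack's y = +73 bay, and hole_c is the one to use. There are three sticks in the side view: (218,113) measures about 290 mm, (183,167) about 290 mm and (265,149) about 201 mm. The last fits the 200 mm description. The stack box is the brown one on the stand at ~(251,293).

Run:
```python
from h import *
np.set_printoptions(precision=1,suppress=True)
S,C=camera_params("side"),camera_params("scene")
a=cv2.imread("pics/side0.png");b=cv2.imread("pics/scene0.png")
s=lambda x,y,o:(o[0]+x/4-.375,o[1]+y/4-.375)
so,co,st,ct=(218,162),(224,165),(200,262),(110,210)
rk={"BLt":((38,86),(112,3)),"FLt":((85,187),(33,92)),"FRt":((352,103),(290,208)),"BRt":((305,20),(372,125)),"FLb":((88,262),(37,172)),"FRb":((345,188),(290,297))}
for k,(p,q) in rk.items(): print(k,tri([S,C],[s(*p,so),s(*q,co)]), onz(S,s(*p,so),99)[:2] if k[-1]=='t' else onz(S,s(*p,so),0)[:2],onz(C,s(*q,co),99)[:2] if k[-1]=='t' else onz(C,s(*q,co),0)[:2])
tr={"deckhi+y":((278,338),(340,147)),"deckhi-y":((340,470),(238,257)),"bs+":((68,357),(155,3)),"bs-":((128,503),(47,108)),"box hi+":((240,362),(270,130)),"box hi-":((285,435),(207,187)),"box lo-":((155,495),(120,150))}
for k,(p,q) in tr.items(): print(k,tri([S,C],[s(*p,st),s(*q,ct)]))
def c(im,x,y,w,h,f): return cv2.resize(im[y:y+h,x:x+w],None,fx=f,fy=f,interpolation=cv2.INTER_CUBIC)
cv2.imwrite("pics/c2.png",np.hstack([c(a,230,130,66,60,6),c(b,320,146,66,60,6)]))
```

```text
BLt [408.8  90.8 100.2] [408.3  93.5] [408.9  90.1]
FLt [442.5 -10.5  96.5] [442.4 -12.3] [444.8 -12.2]
FRt [651.2  56.9 107. ] [653.   63.9] [646.3  61.9]
BRt [626.5 158.3  99.6] [626.8 158.1] [625.8 159.4]
FLb [443.  -12.2   6.6] [442.8  -6.2] [438.9  -9.8]
FRb [655.2  59.6   3.4] [656.2  60.6] [652.5  63. ]
deckhi+y [ 500.4 -276.1  -33. ]
deckhi-y [ 532.1 -376.8  -27.2]
bs+ [ 361.9 -324.5   46.7]
bs- [ 398.5 -425.9   57.2]
box hi+ [ 471.8 -308.5   -7.3]
box hi- [ 496.  -369.6   12.5]
box lo- [ 413.5 -395.6   -8.5]
```

View pics/c2.png

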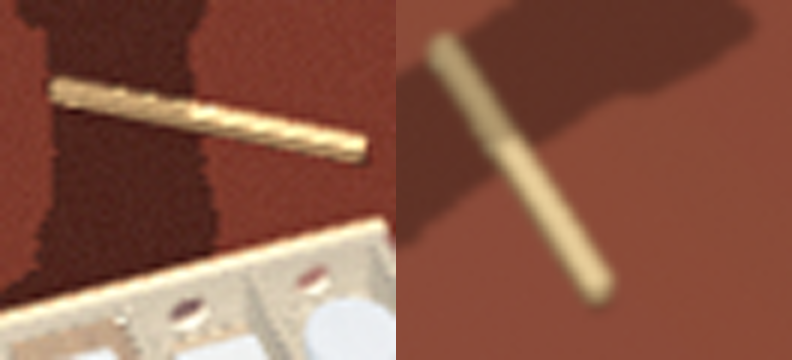

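Run:
```python
from h import *
from scipy.optimize import least_squares
np.set_printoptions(precision=1,suppress=True)
S,C=camera_params("side"),camera_params("scene")
s=lambda x,y,o:(o[0]+x/4-.375,o[1]+y/4-.375)
so,co,st,ct=(218,162),(224,165),(200,262),(110,210)
rk=[((54,113.5,99),(38,86),(112,3)),((-54,113.5,99),(85,187),(33,92)),((-54,-113.5,99),(352,103),(290,208)),((54,-113.5,99),(305,20),(372,125)),((-54,113.5,0),(88,262),(37,172)),((-54,-113.5,0),(345,188),(290,297)),((46,0,71),(174,80),(235,92)),((46,-73,71),(257,58),(318,130))]
X=np.array([r[0] for r in rk],float);us=np.array([s(*r[1],so) for r in rk]);uc=np.array([s(*r[2],co) for r in rk])
def W(p): return Ro.from_euler("z",p[2]).apply(X)+[p[0],p[1],0]
f=lambda p:np.r_[(proj(S,W(p))-us).ravel(),(proj(C,W(p))-uc).ravel()]
r=least_squares(f,[530,75,1.88],x_scale=[1,1,.01],loss="soft_l1");print(r.x[:2],np.degrees(r.x[2]));print(f(r.x).reshape(-1,2))
R=Ro.from_euler("z",r.x[2]);
for q in([54,73,71],[-54,71.5,71]): print(R.apply(q)+[r.x[0],r.x[1],0])
tr={"deckhi+y":((278,338),(340,147)),"deckhi-y":((340,470),(238,257)),"bs+":((68,357),(155,3)),"bs-":((128,503),(47,108)),"box hi+":((240,362),(270,130)),"box hi-":((285,435),(207,187)),"box lo-":((155,495),(120,150))}
for k,(p,q) in tr.items(): print(k,tri([S,C],[s(p[0],p[1]-300,st),s(*q,ct)]))
```

```text
[532.1  76.4] 107.98997481854349
[[-0.3  0.2]
 [-0.5 -0.5]
 [ 1.4  0.9]
 [-1.2 -1. ]
 [-0.6  1. ]
 [ 0.2  0.1]
 [ 0.1  0.4]
 [-0.   0.3]
 [ 0.4 -0.6]
 [-0.2 -1.1]
 [ 2.   2.6]
 [ 0.3 -1. ]
 [ 0.3  0.4]
 [ 0.2  1.4]
 [-0.5 -0.3]
 [-0.3  0.1]]
[446.  105.2  71. ]
[480.8   2.9  71. ]
deckhi+y [ 520.  -201.5   49.2]
deckhi-y [ 553.1 -305.2   51.2]
bs+ [ 379.6 -253.1  117.1]
bs- [ 416.4 -357.2  120. ]
box hi+ [ 492.  -236.4   73.3]
box hi- [ 516.6 -299.6   88.6]
box lo- [ 432.3 -323.2   60.3]
```

```bash
python3 -m inch '[[[0,0,0,0]]]'
python3 - <<'E'
from h import *
p,R,s=tool();d=np.array([544.5-p[0],348-p[1],150-p[2]]);print(R.T@d,s["qpos"],camera_params("wrist"))
E
```

```text
clock: 0.18
eef_pos: [203.6, 616.8, 196.7]
tool_rot: [-3.14, 0.0, 2.823]
force: [0.4, -0.4, -0.6]
width: 85.5
gripper_force: 0.0
[-408.02136275 -148.35354993   46.87787057] [-1.31781057  0.62905565  0.03846541  1.51805097 -0.02699607  0.99630935
 -0.01998818] {'mtx': array([[318.7097649 ,   0.        , 254.87285258],
       [  0.        , 318.7097649 , 193.22466384],
       [  0.        ,   0.        ,   1.        ]]), 'rvec': array([-2.34604049, -1.69655466, -0.24691968]), 'tvec': array([-650.78405147,  -37.80032349,  378.43141185])}
```

```bash
python3 -m inch '[[[-20,-7.4,2,0],[-40.8,-14.8,3,0],[-40.8,-14.8,3,0],[-40.8,-14.8,3,0],[-40.8,-14.8,3,0],[-40.8,-14.8,3,0],[-40.8,-14.8,3,0],[-40.8,-14.8,3,0]]]' 5; python3 -m inch '[[[-8,-3,0,0],[-8,-3,0,0],[-8,-3,0,0],[-8,-3,0,0]]]'
python3 - <<'E'
from h import *
p,R,s=tool();print(p,R.T@np.array([544.5-p[0],348-p[1],0]),s["qpos"])
P=camera_params("wrist");im=get_image("wrist");cv2.imwrite("pics/w1.png",im);np.save("w1.npy",P,allow_pickle=True)
E
```

```text
clock: 0.85
eef_pos: [466.2, 410.0, 173.8]
tool_rot: [-3.141, -0.0, 2.823]
force: [0.9, -0.3, -1.0]
width: 50.0
gripper_force: 0.0
clock: 1.18
eef_pos: [534.6, 353.9, 173.7]
tool_rot: [-3.14, 0.002, 2.816]
force: [0.5, -0.3, -0.5]
width: 50.2
gripper_force: 0.0
[534.63180427 353.90093054 173.65484039] [-11.2383122   -2.42942641   0.02223745] [-0.6493532   0.63950996  0.03273199  1.56964574 -0.02152366  0.93310758
  0.63450084]
```

View pics/w1.png

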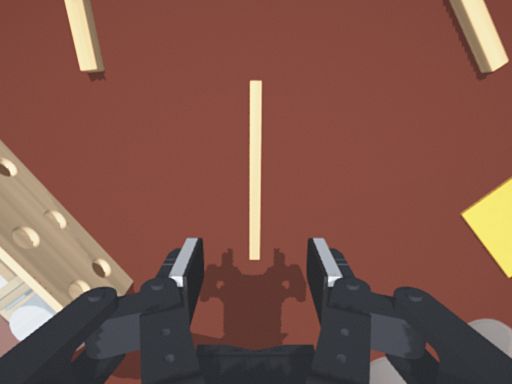

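Run:
```python
from h import *
np.set_printoptions(precision=1,suppress=True)
P=np.load("w1.npy",allow_pickle=True).item();im=cv2.imread("pics/w1.png")
r=im[70:275,235:275].astype(int);m=(r[...,1]>120).astype(np.uint8)
pts=np.argwhere(m)[:,::-1]+[235,70]
g=np.array([onz(P,q,12.)[:2] for q in pts],np.float32);mr=cv2.minAreaRect(g);print(mr)
p,R,s=tool();c=mr[0];print("shift",R.T@np.array([c[0]-p[0],c[1]-p[1],0]))
Rr=Ro.from_euler("z",107.99,degrees=True);o=np.array([532.1,76.4,0])
print(proj(P,Rr.apply([[54,-73,71],[54,0,71],[54,-73,20],[54,-113.5,99],[54,-113.5,0]])+o))
for q in((25.5,237),(79,289)): 
    c0,d=ray(P,q); n=Rr.apply([1,0,0]); X=c0+d*((o+54*n-c0)@n)/(d@n); print(Rr.inv().apply(X-o))
```

```text
((544.9199829101562, 351.6935729980469), (12.726569175720215, 199.18031311035156), 71.02051544189453)
shift [-13.8  -0.8  -0. ]
[[ 77.7 289.9]
 [ 22.1 236.3]
 [101.2 264.4]
 [ 92.8 336.7]
 [131.6 279.6]]
[54.  -2.2 68.7]
[ 54.  -73.4  69. ]
```

```bash
python3 -m inch '[[[0,-0.1,16,0],[0,-0.1,16,0],[0,-0.1,16,0],[0,-0.1,16,0],[0,-0.1,16.8,0],[0,-0.1,17.1,0],[0,-0.1,17.1,0],[0,-0.1,17.1,0]]]' 4; python3 -m inch '[[[0,0,0,0],[0,0,0,0],[0,0,0,0],[0,0,0,0]]]' 0.6;  python3 -m inch '[[[0,0,-2,0],[0,0,-8,0],[0,0,-8,0],[0,0,-8,0]]]'
python3 - <<'E'
from h import *
p,R,s=tool();print(p,s["tool_rot"],s["qpos"])
E
```

```text
clock: 1.9
eef_pos: [532.3, 358.9, 5.3]
tool_rot: [3.138, 0.002, 2.824]
force: [0.6, 0.0, 1.1]
width: 40.3
gripper_force: 0.0
clock: 2.23
eef_pos: [531.7, 357.4, 4.1]
tool_rot: [3.14, 0.001, 2.823]
force: [-0.7, -1.3, -1.7]
width: 5.9
gripper_force: 0.0
clock: 2.57
eef_pos: [534.6, 359.2, 88.4]
tool_rot: [3.134, 0.006, 2.822]
force: [1.3, 0.6, -0.5]
width: 6.1
gripper_force: 0.0
[534.58514842 359.16707782  88.41456413] [3.1338543  0.00567614 2.82238165] [-0.64954934  0.73943223  0.02400489  1.64349311 -0.02356237  0.74935194
  0.63689312]
```

Run:
```python
from h import *
P=camera_params("wrist");im=get_image("wrist");cv2.imwrite("pics/w2.png",im);np.save("w2.npy",P,allow_pickle=True)
print(tool()[0],tool()[2]["width"])
```

```text
[533.08333967 358.2297537   85.99665751] 5.864774160985599
```

View pics/w2.png

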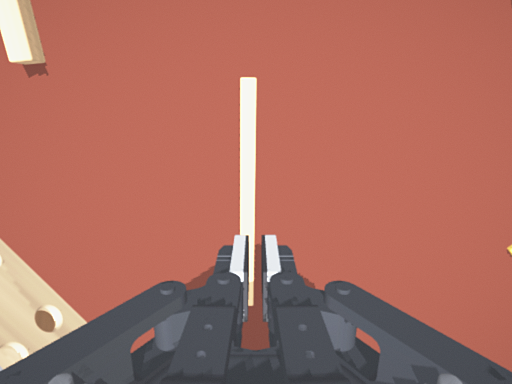

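```bash
cat >> h.py <<'E'
def stick(im,P,x0,x1,y0,y1,z,th):
    m=(im[y0:y1,x0:x1,1]>th).astype(np.uint8);pts=np.argwhere(m)[:,::-1]+[x0,y0]
    g=np.array([onz(P,q,z)[:2] for q in pts],np.float32);return cv2.minAreaRect(g)
E
python3 - <<'E'
from h import *
P=np.load("w2.npy",allow_pickle=True).item();im=cv2.imread("pics/w2.png")
p,R,s=tool()
for z in (12,90):
  mr=stick(im,P,230,268,60,232,z,150);print(mr,R.T@np.array([mr[0][0]-p[0],mr[0][1]-p[1],0]))
  for q in((248,78),(250,303)): X=onz(P,q,z);print(X,R.T@(X-p))
print(proj(P,p),s["tool_rot"])
E
```

```text
((510.0888671875, 363.3863525390625), (12.320281982421875, 124.37639617919922), 70.93638610839844) [23.45122434 -2.31696895 -0.08949018]
[451.97422678 383.24885386  12.        ] [85.11128683 -2.031325   73.70272358]
[637.96498554 322.44632281  12.        ] [-110.56370168   -1.41994152   74.36242683]
((496.1548156738281, 369.2160339355469), (8.506196975708008, 85.87211608886719), 70.93638610839844) [38.51061589 -1.1526387  -0.13463262]
[456.03133378 382.9295097   90.        ] [80.89699598 -0.6994064  -4.27822181]
[584.44329847 340.95015266  90.        ] [-54.20116632  -0.27729428  -3.82274869]
[[250.13337404 221.56057248]] [3.13694581 0.00335686 2.82249269]
```

```bash
python3 -m inch '[[[0,-0.3,0,0],[0,-0.3,4,0],[0,-0.3,7.5,0],[0,-0.3,8.25,0],[0,-0.3,8.25,0],[0,-0.3,8.25,0],[0,-0.3,8.25,0]]]' 4; python3 -m inch '[[[0,0,0,0],[0,0,0,0],[0,0,0,0],[0,0,0,0],[0,0,0,0],[0,0,0,0]]]' 0
```

```text
clock: 3.2
eef_pos: [531.3, 354.8, 1.9]
tool_rot: [3.14, 0.001, 2.823]
force: [-0.2, 0.6, 0.6]
width: 39.7
gripper_force: 0.0
clock: 3.7
eef_pos: [530.3, 354.3, 0.8]
tool_rot: [3.141, 0.0, 2.823]
force: [0.2, 0.3, -0.7]
width: 0.1
gripper_force: 0.0
```

Run:
```python
from h import *
P=camera_params("wrist");w=get_image("wrist");a=get_image("side");b=get_image("scene")
S,C=camera_params("side"),camera_params("scene");p=tool()[0];print(p,proj(P,p),proj(S,p),proj(C,p))
for n,x in(("w",w),("a",a),("b",b)): cv2.imwrite(f"pics/3{n}.png",x)
def c(im,x,y,w,h,f): return cv2.resize(im[y:y+h,x:x+w],None,fx=f,fy=f,interpolation=cv2.INTER_CUBIC)
cv2.imwrite("pics/c3.png",np.vstack([np.hstack([c(a,225,105,80,60,5),c(b,300,130,80,60,5)]),np.hstack([c(w,156,160,200,150,2),c(w,0,0,512,384,.78)[:300,:400]])]))
```

```text
[5.30209618e+02 3.54179908e+02 5.10174357e-01] [[252.22614139 224.51555834]] [[260.31755518 149.85232987]] [[337.60164595 170.84326835]]Traceback (most recent call last):
  File "<stdin>", line 6, in <module>
    return _nx.concatenate(arrs, 0, dtype=dtype, casting=casting)
           ~~~~~~~~~~~~~~~^^^^^^^^^^^^^^^^^^^^^^^^^^^^^^^^^^^^^^^
ValueError: all the input array dimensions except for the concatenation axis must match exactly, but along dimension 1, the array at index 0 has size 800 and the array at index 1 has size 799
```

Run:
```python
from h import *
w,a,b=[cv2.imread(f"pics/3{n}.png") for n in "wab"]
def c(im,x,y,w,h,f): return cv2.resize(im[y:y+h,x:x+w],(400,300),interpolation=cv2.INTER_CUBIC)
cv2.imwrite("pics/c3.png",np.vstack([np.hstack([c(a,225,105,80,60,5),c(b,300,130,80,60,5)]),np.hstack([c(w,156,160,200,150,2),c(w,0,0,512,384,.78)])]))
```

```text
(no output)
```

View pics/c3.png

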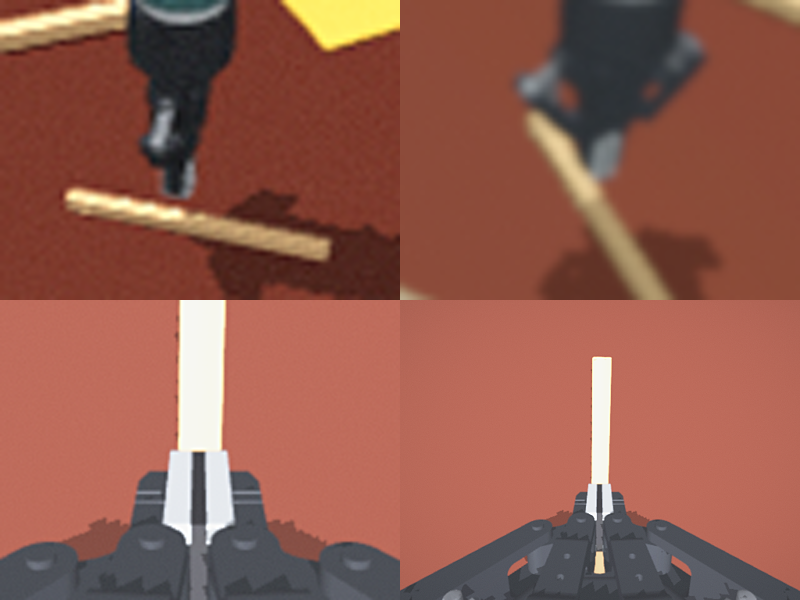

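Run:
```python
from h import *
np.set_printoptions(precision=1,suppress=True)
S,C,W=[camera_params(n) for n in("side","scene","wrist")]
p,R,s=tool()
for X in(tri([S,C],[(260.8,144),(341,166)]),tri([S,C,W],[(260.8,144),(341,166),(256,236)]),tri([S,W],[(260.8,144),(256,236)])): print(X,R.T@(X-p))
print(s["force"],s["eef_pos"])
```

```text
[532.6 364.8  19.2] [  1.1  10.8 -18.7]
[531.9 359.8  22.2] [  0.2   5.9 -21.7]
[529.8 357.7  24.8] [  1.5   3.2 -24.3]
[ 1.1  0.1 -0. ] [530.2 354.2   0.5]
```

```bash
python3 -m inch '[[[0,0,0,0],[0,0,0,0],[0,0,0,0],[0,0,0.5,0],[0,0,1,0],[0,0,1,0]]]' 3.5; python3 -m inch '[[[0,0,0,0],[0,0,0,0],[0,0,0,0],[0,0,0,0],[0,0,0,0],[0,0,0,0]]]' 0
```

```text
clock: 4.35
eef_pos: [529.4, 353.7, -10.8]
tool_rot: [-3.14, -0.001, 2.823]
force: [-0.4, 0.5, -0.4]
width: 34.9
gripper_force: 0.0
clock: 4.85
eef_pos: [530.3, 354.3, -9.3]
tool_rot: [3.141, 0.0, 2.823]
force: [-0.7, 0.5, -0.5]
width: -0.2
gripper_force: 0.0
```

```bash
python3 -m inch '[[[0,0,0,0],[0,0,0,0],[0,0,0,0],[0,0,0.4,0],[0,0,0.8,0],[0,0,0.8,0]]]' 3.5; python3 -m inch '[[[0,0,0,0],[0,0,0,0],[0,0,0,0],[0,0,0,0],[0,0,0,0]]]' 0
```

```text
clock: 5.35
eef_pos: [529.5, 353.8, -18.5]
tool_rot: [-3.14, -0.001, 2.823]
force: [-0.6, -0.2, -0.1]
width: 35.2
gripper_force: 0.0
clock: 5.77
eef_pos: [530.4, 354.3, -17.3]
tool_rot: [3.141, 0.0, 2.823]
force: [-0.6, 0.2, 0.2]
width: -0.2
gripper_force: 0.0
```

```bash
python3 -m inch '[[[0,0,0,0],[0,0,0,0],[0,0,0,0],[0,0,0.3,0],[0,0,0.7,0],[0,0,0.7,0]]]' 3.5; python3 -m inch '[[[0,0,0,0],[0,0,0,0],[0,0,0,0],[0,0,0,0],[0,0,0,0]]]' 0
```

```text
clock: 6.27
eef_pos: [529.6, 353.8, -25.4]
tool_rot: [-3.14, -0.001, 2.823]
force: [0.9, -0.2, 0.5]
width: 34.9
gripper_force: 0.0
clock: 6.68
eef_pos: [530.3, 354.3, -24.4]
tool_rot: [3.141, 0.0, 2.823]
force: [0.2, -1.4, -0.1]
width: 8.7
gripper_force: 58.6
```

```bash
python3 -m inch '[[[0,0,0,0],[0,0,0,0],[0,0,0,0],[0,0,0.2,0],[0,0,0.4,0],[0,0,0.4,0]]]' 3.5; python3 -m inch '[[[0,0,0,0],[0,0,0,0],[0,0,0,0],[0,0,0,0],[0,0,0,0]]]' 0
```

```text
clock: 7.18
eef_pos: [529.9, 354.0, -28.9]
tool_rot: [-3.141, -0.001, 2.823]
force: [0.2, 0.3, 0.6]
width: 34.8
gripper_force: 0.0
clock: 7.6
eef_pos: [530.4, 354.3, -28.3]
tool_rot: [3.141, 0.0, 2.823]
force: [0.3, -0.3, 0.6]
width: 10.0
gripper_force: 59.1
```

```bash
python3 -m inch '[[[0,0,0,0],[0,0,0,0],[0,0,0,0],[0,0,0.15,0],[0,0,0.3,0],[0,0,0.3,0]]]' 3.5; python3 -m inch '[[[0,0,0,0],[0,0,0,0],[0,0,0,0],[0,0,0,0],[0,0,0,0]]]' 0;python3 - <<'E'
from h import *
a=get_image("side");b=get_image("scene");w=get_image("wrist")
for n,x in(("w",w),("a",a),("b",b)): cv2.imwrite(f"pics/4{n}.png",x)
P=camera_params("wrist");print(tool()[0],proj(P,tool()[0]))
def c(im,x,y,w,h,f): return cv2.resize(im[y:y+h,x:x+w],(400,300),interpolation=cv2.INTER_CUBIC)
cv2.imwrite("pics/c4.png",np.hstack([c(a,225,105,80,60,5),c(w,156,160,200,150,2)]))
E
```

```text
clock: 8.1
eef_pos: [530.0, 354.0, -31.9]
tool_rot: [-3.141, -0.0, 2.823]
force: [0.4, -0.1, -0.6]
width: 34.9
gripper_force: 0.0
clock: 8.52
eef_pos: [530.4, 354.3, -31.3]
tool_rot: [3.141, 0.0, 2.823]
force: [-0.3, -0.1, 1.0]
width: 10.2
gripper_force: 60.5
[530.40081352 354.30315457 -31.30317481] [[252.45273824 224.83649818]]
```

View pics/c4.png

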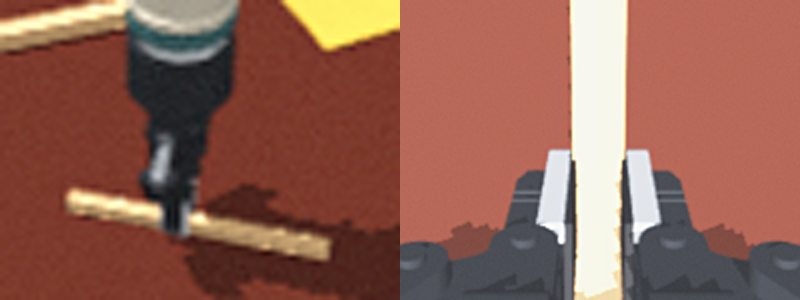

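Run:
```python
from h import *
np.set_printoptions(precision=2,suppress=True)
w,a,b=[cv2.imread(f"pics/4{n}.png") for n in "wab"];P=camera_params("wrist");p,R,s=tool()
mr=stick(w,P,225,285,60,232,12,170);print(mr)
bp=cv2.boxPoints(mr);print((np.c_[bp,np.full(4,12)]-p)@R)
for n,im,(x0,x1,y0,y1) in(("side",a,(234,296,138,162)),("scene",b,(322,362,148,200))):
    Q=camera_params(n);m=stick(im,Q,x0,x1,y0,y1,9,110);print(n,m);bp=cv2.boxPoints(m);print((np.c_[bp,np.full(4,12)]-p)@R)
# where to go: tip 15mm behind hole, grasp ~115 from tip
Rr=Ro.from_euler("z",107.99,degrees=True);o=np.array([532.1,76.4,0])
```

```text
((484.08392333984375, 371.1451721191406), (12.017739295959473, 68.96479797363281), 71.57172393798828)
[[ 83.75  -4.43 -43.32]
 [ 14.79  -4.62 -43.31]
 [ 14.76   7.4  -43.3 ]
 [ 83.72   7.59 -43.31]]
side ((549.359619140625, 368.2415771484375), (68.26799011230469, 201.181640625), 71.68309020996094)
[[  86.98  -14.86  -43.32]
 [-114.2   -15.03  -43.29]
 [-114.26   53.24  -43.27]
 [  86.92   53.41  -43.3 ]]
scene ((544.5404663085938, 355.1918029785156), (39.10670852661133, 213.79974365234375), 73.72045135498047)
[[  93.    -17.96  -43.32]
 [-120.67  -10.54  -43.29]
 [-119.31   28.54  -43.28]
 [  94.36   21.12  -43.31]]
```

```bash
python3 -m inch '[[[0,0,-4,0],[0,0,-7.5,5],[2,-4,-8,12],[4,-8,-8,19],[6,-12,-8,26],[8,-15,-8,33],[8.27,-15.46,-8,40],[8.27,-15.46,-8,47]]]'; python3 -m inch '[[[0,0,0,6.8],[0,0,0,6.8],[0,0,0,6.8]]]'
cat > nav.py <<'E'
from h import *
import sys
np.set_printoptions(precision=2,suppress=True)
p,R,s=tool()
t=np.array([float(v) for v in sys.argv[1:4]]);print("pos",p,"yaw",np.degrees(s["tool_rot"][2]),"q",s["qpos"],"w",s["width"],"F",s["force"]);print("tool shift mm",R.T@(t-p))
E
python3 nav.py 403.3 233.3 33.7
```

```text
clock: 9.33
eef_pos: [399.1, 230.0, 48.7]
tool_rot: [-3.136, 0.0, 1.994]
force: [1.1, 0.8, -0.0]
width: 9.9
gripper_force: 60.3
clock: 9.58
eef_pos: [403.3, 233.5, 48.6]
tool_rot: [3.141, 0.0, 1.887]
force: [-0.6, -0.2, -0.1]
width: 9.9
gripper_force: 60.3
pos [403.34 233.49  48.57] yaw 108.13513498113943 q [-0.74  0.64  0.22  2.15 -0.36  0.38  0.09] w 9.901541578419616 F [-0.61 -0.19 -0.13]
tool shift mm [-0.16 -0.1  14.87]
```

```bash
python3 -m inch '[[[0,0,1,0],[0,0,1.49,0],[0,0,1.49,0]]]'
cat > axis.py <<'E'
from h import *
np.set_printoptions(precision=1,suppress=True)
p,R,s=tool();print(p,s["tool_rot"])
for n in("side","scene"):
    P=camera_params(n);im=get_image(n);cv2.imwrite(f"pics/ax_{n}.png",im)
    off=np.array([0,1.,-37.3-0])
    for L in(-105,-90,-75,-60,-45,60,75):
        X=p+R@np.array([L,0.8,-37.3]);q,q2=proj(P,[X,X+R@np.array([5,0,0])]);d=(q2-q)/np.linalg.norm(q2-q);nrm=np.array([-d[1],d[0]])
        k=np.arange(-8,8.1,.5);pts=(q+k[:,None]*nrm).astype(np.float32)
        v=cv2.remap(im,pts[None,:,0].copy(),pts[None,:,1].copy(),cv2.INTER_LINEAR)[0].astype(int)
        g=v[:,1];print(n,L,q,g[::2])
E
python3 axis.py
```

```text
clock: 9.83
eef_pos: [402.6, 233.1, 32.8]
tool_rot: [-3.14, 0.0, 1.886]
force: [-0.4, -0.1, 0.4]
width: 10.1
gripper_force: 60.3
[402.6 233.1  32.8] [-3.1  0.   1.9]
side -105 [235.9 180.1] [205 232 222 219 230 213 236 239 235 224 135  78  65  42  44  30  28]
side -90 [234.4 177. ] [ 55  57  56  52  45  95 187 231 238 220 128  28  33  36  38  43  54]
side -75 [232.9 174. ] [ 60  60  58  56  60 106 226 245 234 224 108  36  47  56  59  60  59]
side -60 [231.4 171. ] [ 39  48  55  60  54 103 194 236 237 221 129  29  44  56  56  57  59]
side -45 [230.  168.1] [ 82  56  57  58  59  99 218 243 234 228 101  40  50  59  59  58  55]
side 60 [220.3 148.4] [39 41 34 34 44 54 54 39 32 35 36 43 50 47 36 34 34]
side 75 [219.  145.8] [ 35  36  33  35  51  85 129 105  27  34  35  35  34  34  37  37  34]
scene -105 [268.1 170.5] [ 77  77  78  87 118 164 195 203 193 167 148 146 154 166 175 185 190]
scene -90 [270.7 167.6] [ 77  77  78  85 119 164 194 201 184 152 114  90  79  77  76  77  77]
scene -75 [273.2 164.7] [ 76  76  78  88 122 171 197 202 186 154 118  92  80  77  77  77  77]
scene -60 [275.7 161.9] [ 78  78  79  87 121 166 195 204 189 157 125 107  98  85  71  72  75]
scene -45 [278.2 159.1] [153 162 170 179 188 199 204 203 191 172 169 167 153 136 112  88  76]
scene 60 [295.  140.4] [ 50  51  51  56  89 141 176 173 138  86  60  56  61  69  74  75  75]
scene 75 [297.3 137.8] [ 53  52  53  60  84 128 152 148 122  86  64  55  57  63  70  74  75]
```

Run:
```python
from h import *
p,R,s=tool();A=[];b=[]
for n,c in(("side",-.4),("scene",-1.)):
    P=camera_params(n);f=lambda dy,dz:proj(P,p+R@np.array([-75,.8+dy,-37.3-dz]))[0]
    q=f(0,0);q2=proj(P,p+R@np.array([-70,.8,-37.3]))[0];d=(q2-q)/np.linalg.norm(q2-q);m=np.array([-d[1],d[0]])
    A.append([(f(1,0)-q)@m,(f(0,1)-q)@m]);b.append(c)
print(A,np.linalg.solve(A,b))
```

```text
[[np.float64(0.2902801216300335), np.float64(0.08575882204839885)], [np.float64(0.28181641717253975), np.float64(-0.14599418338265785)]] [-2.16622107  2.66807437]
```

```bash
python3 -m inch '[[[0,0.13,0,0],[-1,0.13,0,0],[-2,0.13,0,0],[-2.5,0.13,0,0],[-2.8,0.13,0,0],[-2.8,0.13,0,0]]]'; python3 nav.py 446 105.2 33.7
```

```text
clock: 10.43
eef_pos: [413.3, 206.5, 33.8]
tool_rot: [3.142, -0.0, 1.883]
force: [-0.1, -0.6, 0.0]
width: 10.2
gripper_force: 60.3
pos [413.35 206.54  33.81] yaw 107.86135055104374 q [-0.65  0.66  0.19  2.17 -0.36  0.34  0.15] w 10.190419779736036 F [-0.12 -0.61  0.03]
tool shift mm [-106.47   -0.      0.06]
```

```bash
python3 -m inch '[[[-0.4,0,0,0],[-0.8,0,0,0],[-1.2,0,0,0],[-1.6,0,0,0],[-2,0,0,0],[-2,0,0,0]]]'; python3 -m inch '[[[-0.4,0,0,0],[-0.8,0,0,0],[-1.2,0,0,0],[-1.6,0,0,0],[-2,0,0,0],[-2.4,0,0,0],[-2.6,0,0,0],[-2.6,0,0,0]]]';python3 nav.py 446 105.2 33.7
```

```text
clock: 10.93
eef_pos: [417.3, 192.9, 33.8]
tool_rot: [-3.14, -0.006, 1.888]
force: [-4.7, 12.5, 0.7]
width: 9.8
gripper_force: 60.4
clock: 11.6
eef_pos: [424.8, 168.3, 33.7]
tool_rot: [-3.139, -0.006, 1.889]
force: [-5.5, 13.3, -0.2]
width: 9.8
gripper_force: 60.5
pos [424.81 168.28  33.67] yaw 108.21060745878204 q [-0.55  0.66  0.17  2.18 -0.34  0.33  0.23] w 9.844830899829802 F [-5.54 13.28 -0.22]
tool shift mm [-66.54   0.42  -0.45]
```

```bash
python3 -m inch '[[[-0.2,0,0,0],[-0.4,0,0,0],[-0.4,0,0,0],[-0.4,0,0,0]]]';python3 nav.py 446 105.2 33.7
```

```text
clock: 11.93
eef_pos: [425.9, 164.7, 33.6]
tool_rot: [-3.139, -0.006, 1.889]
force: [-6.2, 13.0, 1.0]
width: 10.0
gripper_force: 60.5
pos [425.85 164.75  33.63] yaw 108.23310469446379 q [-0.54  0.66  0.16  2.18 -0.34  0.33  0.23] w 9.972216861556175 F [-6.16 12.98  0.95]
tool shift mm [-62.86   0.51  -0.47]
```

```bash
python3 -m inch '[[[1,0,0,0],[3,0,0,0],[6,0,0,0],[9,0,0,0],[10,0,0,0],[10,0,-3,0],[10,0,-3,0]]]';python3 nav.py 500 290 -30.5
```

```text
clock: 12.52
eef_pos: [399.1, 256.0, 66.0]
tool_rot: [3.137, -0.001, 1.886]
force: [1.1, -0.2, 0.7]
width: 10.0
gripper_force: 60.3
pos [399.11 256.05  66.05] yaw 108.0479349838823 q [-0.81  0.61  0.26  2.13 -0.36  0.44  0.05] w 9.968664955358301 F [ 1.12 -0.23  0.73]
tool shift mm [  0.97 106.04  96.98]
```

```bash
python3 -m inch '[[[0,3.5,0,0],[0,7,0,0],[0,10.6,0,0],[0,10.6,3,0],[0,10.6,6.5,0],[0,10.6,9,0],[0,10.6,9.6,0],[0,10.6,9.6,0]]]';python3 -m inch '[[[0,0,0,0]]]'; python3 nav.py 500 290 -30.5
```

```text
clock: 13.18
eef_pos: [498.4, 285.8, -32.7]
tool_rot: [-3.14, 0.001, 1.882]
force: [0.4, 0.1, 0.6]
width: 10.0
gripper_force: 65.2
clock: 13.27
eef_pos: [498.9, 286.2, -32.3]
tool_rot: [-3.142, 0.001, 1.883]
force: [0.7, -0.3, -0.1]
width: 9.5
gripper_force: 65.2
pos [498.93 286.23 -32.33] yaw 107.87386243308983 q [-0.7   0.87  0.21  1.88 -0.38  0.43  0.1 ] w 9.535550448390545 F [ 0.74 -0.29 -0.11]
tool shift mm [ 3.25  2.17 -1.83]
```

```bash
python3 -m inch '[[[0,0,0,0],[0,0,0,0],[0,0,0,0],[0,0,-3,0],[0,0,-7,0],[0,0,-11,0],[0,0,-14,0]]]' 4; python3 -m inch '[[[-4,0,-4,0],[-8,0,-4,0],[-12,0,-4,0],[-16,0,-4,0],[-20,0,-4,0],[-24,0,-4,0],[-24,0,-4,0]]]' 8.5;python3 nav.py 488.2 -19.9 130
```

```text
clock: 13.85
eef_pos: [499.3, 287.4, 110.5]
tool_rot: [3.139, -0.0, 1.884]
force: [0.0, 0.2, -0.5]
width: 40.0
gripper_force: 0.0
clock: 14.43
eef_pos: [574.9, 47.4, 148.7]
tool_rot: [3.14, 0.008, 1.871]
force: [0.7, -1.7, 0.6]
width: 85.1
gripper_force: 0.0
pos [574.93  47.37 148.69] yaw 107.22520010519018 q [-0.35  0.6   0.34  1.79 -0.26  0.79  0.41] w 85.12783924748211 F [ 0.68 -1.75  0.61]
tool shift mm [ -38.42 -102.79   18.82]
```

```bash
python3 -m inch '[[[-2,-4,0,0],[-4,-8,0,0],[-4.5,-10.5,0,0],[-4.5,-10.5,0,0],[-4.5,-10.5,0,0]]]';python3 nav.py 488.2 -19.9 130
python3 - <<'E'
from h import *
P=camera_params("wrist");w=get_image("wrist");np.save("w5.npy",P,allow_pickle=True);a=get_image("side")
cv2.imwrite("pics/5w.png",w);cv2.imwrite("pics/5a.png",a)
c=cv2.resize(a[165:240,215:315],(400,300),interpolation=cv2.INTER_CUBIC)
cv2.imwrite("pics/c5.png",np.hstack([cv2.resize(w,(400,300)),c]))
E
```

```text
clock: 14.85
eef_pos: [485.1, -17.2, 148.1]
tool_rot: [-3.141, -0.0, 1.881]
force: [0.5, -0.2, -0.0]
width: 85.4
gripper_force: 0.0
pos [485.12 -17.2  148.06] yaw 107.75883777516079 q [-0.25  0.49  0.33  2.03 -0.25  0.67  0.54] w 85.4223819628683 F [ 0.5  -0.19 -0.  ]
tool shift mm [-3.52  2.11 18.06]
```

View pics/c5.png

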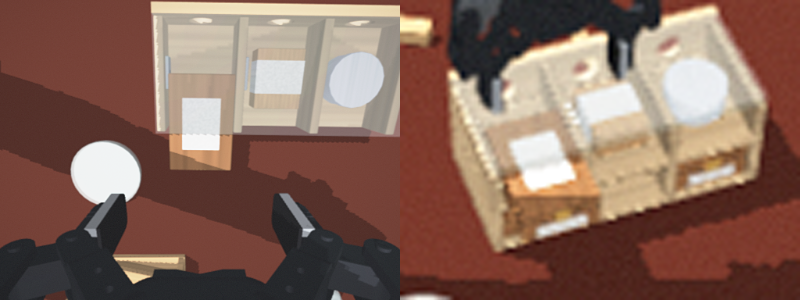

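Run:
```python
from h import *
np.set_printoptions(precision=1,suppress=True)
P=np.load("w5.npy",allow_pickle=True).item();p,R,s=tool();im=cv2.imread("pics/5w.png")
for y in(185,195,205): print(y,im[y,205:310:3].sum(1)); 
print(im[180:235:2,225].sum(1))
for q in((170,168),(232,170),(170,134),(232,135)):
    X=onz(P,np.array(q)*1.28,88);print(X,R.T@(X-p), Ro.from_euler("z",-107.99,degrees=True).apply(X-[532.1,76.4,0]))
```

```text
185 [179 177 184 170 438 499 482 478 492 512 741 739 738 741 738 738 741 741
 741 738 741 741 740 741 741 707 435 450 453 460 458 173 183 181 181]
195 [178 172 185 173 280 346 381 456 488 492 443 451 489 485 492 494 493 493
 469 446 439 443 459 475 471 441 437 447 456 466 418 177 191 178 180]
205 [177 182 186 183 268 353 333 326 341 339 311 320 342 342 344 430 495 493
 469 448 447 437 459 481 469 438 443 456 456 462 367 169 175 183 178]
[478 477 479 480 475 471 480 484 332 332 329 334 337 327 334 329 330 331
 313 184 178 171 181 185 174 176 176 183]
[463.  -39.9  88. ] [-15.7 -31.   60. ] [-89.3 101.6  88. ]
[523.4 -22.8  88. ] [-18.1  31.7  60.1] [-91.6  38.9  88. ]
[453.4  -6.1  88. ] [ 19.5 -29.7  60. ] [-54.1 100.3  88. ]
[511.   11.4  88. ] [18.2 30.4 60.1] [-55.4  40.2  88. ]
```

```bash
python3 -m inch '[[[-0.5,-0.1,0,0],[-0.5,-0.1,4,0],[-0.5,-0.1,8,0],[-0.5,-0.1,11,0],[-0.5,-0.1,12.5,0],[-0.5,-0.1,13,0],[-0.5,-0.1,13,0],[-0.5,-0.1,13,0]]]'; python3 -m inch '[[[0,0,0,0],[0,0,0,0],[0,0,0,0],[0,0,0,0]]]' 5; python3 nav.py 488.2 -19.9 17
```

```text
clock: 15.62
eef_pos: [488.0, -21.2, 18.0]
tool_rot: [3.141, 0.0, 1.884]
force: [0.4, 0.8, -0.0]
width: 84.9
gripper_force: 0.0
clock: 15.95
eef_pos: [487.4, -21.5, 19.1]
tool_rot: [3.14, 0.0, 1.882]
force: [-1.5, -0.9, 5.2]
width: 61.4
gripper_force: 64.5
pos [487.42 -21.46  19.06] yaw 107.85843421125846 q [-0.14  0.71  0.19  2.11 -0.36  0.35  0.65] w 61.44739205806761 F [-1.52 -0.89  5.2 ]
tool shift mm [1.25 1.22 2.06]
```

```bash
python3 -m inch '[[[-0.7,0,-0.1,0],[-1.5,0,-0.1,0],[-2.3,0,-0.1,0],[-3,0,-0.1,0],[-3.5,0,-0.1,0],[-4,0,-0.1,0]]]'; python3 -m inch '[[[-1,0,0,0],[-2,0,0,0],[-3,0,0,0],[-4,0,0,0],[-5,0,0,0],[-5,0,0,0]]]'; python3 nav.py 487.4 -21.5 19.1
```

```text
clock: 16.45
eef_pos: [499.1, -59.7, 19.1]
tool_rot: [-3.141, -0.0, 1.884]
force: [-2.5, 3.1, 1.3]
width: 61.0
gripper_force: 65.3
clock: 16.95
eef_pos: [516.1, -110.8, 18.8]
tool_rot: [3.14, 0.003, 1.88]
force: [-0.1, -1.0, -0.9]
width: 61.2
gripper_force: 65.3
pos [ 516.13 -110.79   18.82] yaw 107.71238805879328 q [ 0.03  0.74  0.19  2.   -0.31  0.42  0.76] w 61.211929899652425 F [-0.15 -0.99 -0.88]
tool shift mm [93.79 -0.2  -0.59]
```

Run:
```python
from h import *
from scipy.optimize import least_squares
np.set_printoptions(precision=1,suppress=True)
S,C=camera_params("side"),camera_params("scene")
s=lambda x,y,o:(o[0]+x/4-.375,o[1]+y/4-.375)
st,ct=(200,262),(110,210)
for bx in(57,61,65):
  T=[((-65,-55,8),(278,38),(340,147)),((-65,55,8),(340,170),(238,257)),((bx,-55,103),(68,57),(155,3)),((bx,55,103),(128,203),(47,108)),((-37,-31,42),(240,62),(270,130)),((-37,31,42),(285,135),(207,187)),((57,31,42),(155,195),(120,150))]
  X=np.array([r[0] for r in T],float);us=np.array([s(*r[1],st) for r in T]);uc=np.array([s(*r[2],ct) for r in T])
  W=lambda p,X=X:Ro.from_euler("zy",[p[3],.26]).as_matrix() if 0 else (Ro.from_euler("z",p[3])*Ro.from_euler("y",.26)).apply(X)+p[:3]
  f=lambda p:np.r_[(proj(S,W(p))-us).ravel(),(proj(C,W(p))-uc).ravel()]
  r=least_squares(f,[470,-280,40,3.45],x_scale=[1,1,1,.01],loss="soft_l1");print(bx,r.cost,r.x[:3],np.degrees(r.x[3]));print(f(r.x).reshape(2,-1,2).tolist() if bx==65 else "")
  print("stackbox top corners",W(r.x,np.array([[57,0,42],[57,0,76],[-37,0,42.],[-37,31,42.],[-37,-31,42]])))
```

```text
57 13.216739145847953 [ 478.7 -275.1   29.7] 198.77182925898236

stackbox top corners [[ 416.4 -296.3   55.7]
 [ 408.1 -299.1   88.5]
 [ 502.4 -267.1   79.8]
 [ 512.3 -296.4   79.8]
 [ 492.4 -237.7   79.8]]
61 8.988223140948431 [ 479.7 -274.9   30.4] 198.71463317220423

stackbox top corners [[ 417.3 -296.    56.3]
 [ 409.  -298.8   89.2]
 [ 503.4 -266.9   80.5]
 [ 513.3 -296.3   80.5]
 [ 493.4 -237.5   80.5]]
65 7.551127304971286 [ 481.3 -274.8   31.4] 198.65483960571106
[[[0.43116067921027934, -1.0871212775615504], [1.3682521802448946, -0.345938418114315], [0.012872927827856984, 0.30216640527675054], [-0.7346326294307062, 0.6354972093184301], [1.3842678938718223, -0.8387215764646498], [-0.7854170115435863, 0.3809781965167076], [-1.1871364532773612, 1.7217557313398402]], [[-0.6796360723213013, -0.45322954899356205], [-0.43316584354062115, 0.5757640166094689], [0.8201123751097157, -0.07499186208266906], [0.7455009604822749, 0.366119733972198], [0.11554323765841445, -1.3546299102986836], [1.2784907493024207, 0.2606565168940165], [-0.9099867141608229, -0.10877720961838122]]]
stackbox top corners [[ 418.9 -295.9   57.3]
 [ 410.6 -298.7   90.2]
 [ 504.9 -266.8   81.5]
 [ 514.9 -296.2   81.5]
 [ 495.  -237.4   81.5]]
```

```bash
python3 -m inch '[[[0,0,-4,0],[-1,-1,-8,6],[-4,-3,-8,13],[-7,-6,-8,20],[-10,-9,-8,27],[-12.5,-12,-8,34],[-14.6,-14.1,-8,41],[-14.6,-14.1,-8,48]]]'; python3 nav.py 426.3 -293.2 98; python3 -m inch '[[[0,0,0,7],[0,0,0,14],[0,0,0,21],[0,0,0,28],[0,0,0,35],[0,0,0,41],[0,0,0,41],[0,0,0,41]]]';  python3 nav.py 426.3 -293.2 98
```

```text
clock: 17.62
eef_pos: [421.1, -297.1, 99.5]
tool_rot: [3.139, 0.005, 1.029]
force: [0.6, -1.3, -1.5]
width: 61.0
gripper_force: 66.0
pos [ 421.13 -297.12   99.51] yaw 58.965790485815994 q [ 0.25  0.63  0.47  2.   -0.46  0.62  0.48] w 60.97643343621519 F [ 0.63 -1.3  -1.47]
tool shift mm [6.03 2.41 1.48]
clock: 18.28
eef_pos: [425.5, -288.9, 98.4]
tool_rot: [-3.141, 0.0, 0.334]
force: [0.3, 0.0, -1.2]
width: 61.3
gripper_force: 66.1
pos [ 425.53 -288.88   98.43] yaw 19.127853603241203 q [ 0.11  0.68  0.66  2.   -0.66  0.69 -0.04] w 61.26013998147601 F [ 0.27  0.01 -1.23]
tool shift mm [-0.69  4.34  0.43]
```

```bash
python3 -m inch '[[[0,0.5,0,0.4],[0,0.5,2,0.4],[0,0.5,4,0.4],[0,0.5,4.4,0.4],[0,0.5,4.4,0.4],[0,0.5,4.4,0.4]]]'; python3 nav.py 426.3 -293.2 46
python3 - <<'E'
from h import *
w=get_image("wrist");a=get_image("side");b=get_image("scene")
for n,x in(("w",w),("a",a),("b",b)): cv2.imwrite(f"pics/6{n}.png",x)
def c(im,x,y,w,h): return cv2.resize(im[y:y+h,x:x+w],(400,300),interpolation=cv2.INTER_CUBIC)
cv2.imwrite("pics/c6.png",np.vstack([np.hstack([c(a,200,262,100,75),c(b,110,210,100,75)]),np.hstack([c(w,0,0,512,384),c(w,150,100,200,150)])]))
E
```

```text
clock: 18.78
eef_pos: [427.2, -294.5, 55.0]
tool_rot: [3.141, -0.0, 0.323]
force: [-0.1, -0.6, -0.4]
width: 61.2
gripper_force: 66.2
pos [ 427.18 -294.53   55.04] yaw 18.533416322103616 q [ 0.17  0.74  0.59  2.02 -0.73  0.6   0.02] w 61.15780009346439 F [-0.1  -0.58 -0.36]
tool shift mm [-0.41 -1.55  9.04]
```

View pics/c6.png

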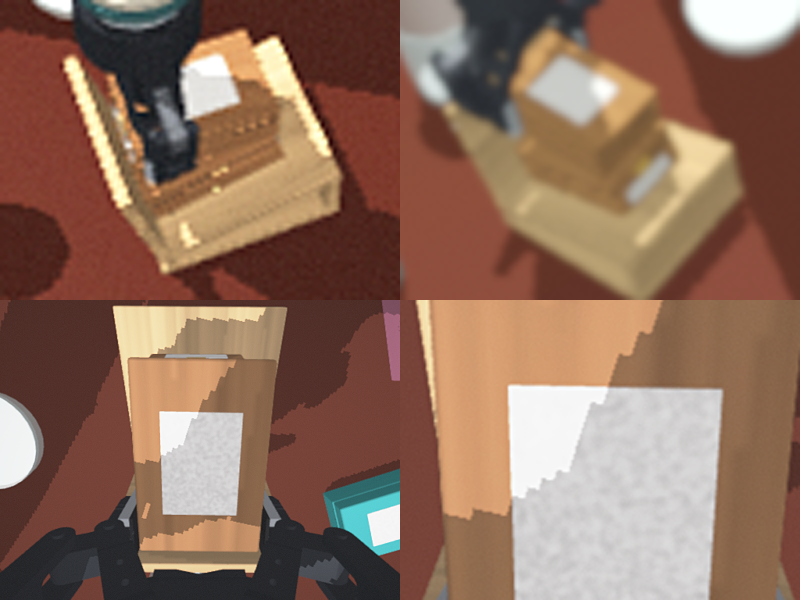

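Run:
```python
from h import *
np.set_printoptions(precision=1,suppress=True)
P=camera_params("wrist");p,R,s=tool();im=cv2.imread("pics/6w.png")
g=im.astype(int)
def edges(v,th=40):
    gr=np.abs(np.diff(cv2.GaussianBlur(im,(3,3),0)[v].astype(int),axis=0)).sum(1);return [(i,int(gr[i])) for i in range(120,400) if gr[i]>th and gr[i]==gr[max(0,i-3):i+4].max()]
for v in(402-4,405,454,458,462,480): 
    if v<384: print(v,edges(v))
for v in(10,15,20,40,60,64,68,72,80,90,100,130,200): print(v,edges(v))
```

```text
10 [(144, 172), (339, 67), (367, 87)]
15 [(144, 204), (337, 83), (366, 88)]
20 [(145, 204), (331, 81), (365, 88)]
40 [(148, 205), (230, 85), (362, 91)]
60 [(151, 191), (210, 66), (218, 75), (359, 97)]
64 [(152, 176), (202, 85), (358, 92)]
68 [(152, 167), (201, 66), (357, 87)]
72 [(153, 160), (191, 121), (210, 80), (290, 97), (310, 60), (357, 96)]
80 [(154, 168), (162, 84), (300, 56), (355, 78), (356, 78)]
90 [(156, 154), (163, 85), (290, 51), (354, 69)]
100 [(157, 168), (163, 81), (164, 81), (280, 61), (352, 50)]
130 [(162, 159), (257, 62), (349, 51)]
200 [(170, 90), (205, 62), (307, 116)]
```

Run:
```python
from h import *
np.set_printoptions(precision=1,suppress=True)
P=camera_params("wrist");p,R,s=tool();im=cv2.imread("pics/6w.png")
o=np.array([480.5,-275,31]);T=(Ro.from_euler("z",198.7,degrees=True)*Ro.from_euler("y",.26)).as_matrix();n=T[:,2];d0=n@(o+8*n)
for v,l,r in((10,144.5,367.5),(40,148.5,362.5),(60,151.5,359.5),(80,154.5,356),(100,157.5,352.5)):
    A=[]
    for u in(l,r):
        c,d=ray(P,(u,v));X=c+d*(d0-n@c)/(n@d);A.append(R.T@(X-p))
    print(v,A[0],A[1],"mid",(A[0]+A[1])/2)
for q in((164,79),(353,79),(179,318),(335,318)):
    X=onz(P,q,124);print(R.T@(X-p))
# label edges (paper) from image for held box yaw
m=(im.min(2)>150).astype(np.uint8);k,l,st,ce=cv2.connectedComponentsWithStats(m);
for i in range(1,k):
    if st[i,4]>2000: print(st[i])
for nme in "ab": pass
```

```text
10 [115.9 -55.1   0.4] [116.   54.8   0.7] mid [116.   -0.2   0.5]
40 [103.  -55.5   3.9] [103.   54.7   4.1] mid [103.   -0.4   4. ]
60 [ 93.7 -55.6   6.3] [93.7 54.8  6.6] mid [93.7 -0.4  6.4]
80 [ 83.8 -55.7   8.9] [83.8 54.7  9.2] mid [83.8 -0.5  9.1]
100 [ 73.3 -55.8  11.7] [73.3 54.5 12. ] mid [73.3 -0.6 11.8]
[ 80.2 -29.6 -68.4]
[ 80.2  30.5 -68.3]
[ -9.7 -31.  -68.5]
[ -9.7  31.3 -68.4]
[ 145    8   93  141 5120]
[   0  125   47  117 4022]
[  204   142   107   134 13322]
```

Run:
```python
from h import *
np.set_printoptions(precision=1,suppress=True)
P=camera_params("wrist");p,R,s=tool();im=cv2.imread("pics/6w.png")
for v in(68,70,72,74,76): print(v,im[v,184:204].sum(1),"|",im[v,300:322].sum(1))
print(im[60:84,230].sum(1))
o=np.array([480.5,-275,31]);T=(Ro.from_euler("z",198.7,degrees=True)*Ro.from_euler("y",.26)).as_matrix();n=T[:,2];d0=n@(o+8*n)
c,d=ray(P,(250,70));print("cam",R.T@(c-p))
for u in(191,310):
    c,d=ray(P,(u,71));X=c+d*(d0-n@c)/(n@d);print(R.T@(X-p),T.T@(X-o))
# 6a/6b reproject stack box hi edges: print tray coordinates of initial picks
```

```text
68 [639 644 647 646 645 637 635 630 634 610 602 604 612 631 640 643 641 528
 418 414] | [453 450 452 444 440 439 436 436 445 450 460 461 464 458 458 453 445 447
 444 439 441 438]
70 [639 642 646 649 650 645 641 637 559 392 271 248 245 249 251 243 252 246
 251 262] | [249 247 247 252 254 255 260 269 316 404 462 463 457 458 462 448 446 445
 449 440 435 435]
72 [635 639 643 649 646 645 620 479 293 243 246 258 254 252 252 249 249 254
 265 263] | [264 271 275 280 283 292 289 286 276 285 367 449 467 458 458 453 451 448
 447 444 441 436]
74 [342 349 349 346 348 354 341 340 344 344 346 339 344 338 337 334 329 319
 325 326] | [287 284 290 280 282 279 285 280 281 284 270 332 412 450 455 456 457 454
 449 447 446 442]
76 [424 423 428 433 425 436 437 438 440 438 437 436 432 428 427 428 428 419
 421 415] | [368 360 333 303 304 296 303 290 294 286 287 282 284 291 294 290 291 294
 291 289 289 283]
[420 418 425 418 416 420 425 415 418 437 496 502 506 473 383 357 388 414
 448 468 458 457 457 460]
cam [  74.5   -0.7 -176. ]
[ 88.3 -35.2   7.8] [-35.4 -33.3   8. ]
[88.4 29.   7.9] [-35.3  30.9   8. ]
```

Run:
```python
from h import *
np.set_printoptions(precision=1,suppress=True)
P=camera_params("wrist");p,R,s=tool();im=cv2.imread("pics/6w.png")
m=(im.min(2)>140).astype(np.uint8);k,l,st,ce=cv2.connectedComponentsWithStats(m)
i=[j for j in range(1,k) if st[j,4]>10000][0]
for v in range(150,272,20):
    u=np.where(l[v]==i)[0];a,b=[R.T@(onz(P,(x,v),124)-p) for x in(u[0]-.5,u[-1]+.5)];print(v,u[0],u[-1],a,b,(a+b)[1]/2)
```

```text
150 204 310 [ 57.5 -18.1 -68.4] [ 57.5  18.1 -68.3] 0.005905437787991019
170 205 309 [ 50.6 -18.1 -68.4] [ 50.6  18.1 -68.3] 0.019488431268205986
190 205 307 [ 43.5 -18.4 -68.4] [ 43.4  17.8 -68.3] -0.31777525906666426
210 206 306 [ 36.  -18.4 -68.4] [ 36.   17.8 -68.4] -0.3098308409738699
230 207 305 [ 28.3 -18.4 -68.4] [ 28.3  17.8 -68.4] -0.3015784189937154
250 207 304 [ 20.2 -18.7 -68.4] [ 20.2  17.8 -68.4] -0.4790200522314212
270 208 302 [ 11.9 -18.7 -68.4] [ 11.8  17.4 -68.4] -0.6637680411018376
```

```bash
python3 -m inch '[[[0,-0.34,0,0.3],[0,-0.34,0.4,0.3],[0,-0.34,0.8,0.3],[0,-0.34,0.9,0.3],[0,-0.34,0.9,0.3]]]'; python3 -m inch '[[[0,0,0.15,0],[0,0,0.3,0],[0,0,0.4,0],[0,0,0.4,0]]]';python3 nav.py 426.3 -293.2 46
```

```text
clock: 19.35
eef_pos: [426.2, -290.7, 45.9]
tool_rot: [-3.141, -0.001, 0.318]
force: [-1.2, 0.7, 5.4]
width: 61.5
gripper_force: 66.4
clock: 19.68
eef_pos: [425.7, -291.5, 42.3]
tool_rot: [3.141, -0.0, 0.317]
force: [-2.7, -0.7, 8.6]
width: 61.1
gripper_force: 66.1
pos [ 425.72 -291.49   42.26] yaw 18.16926309830643 q [ 0.18  0.76  0.57  2.03 -0.76  0.57  0.03] w 61.096079464313256 F [-2.72 -0.69  8.57]
tool shift mm [ 0.02  1.81 -3.74]
```

```bash
python3 -m inch '[[[0,0,0.3,0],[0,0,0.6,0],[-0.1,0,0.9,0],[-0.1,0,1.2,0],[-0.2,0,1.4,0],[-0.2,0,1.4,0]]]';python3 nav.py 426.3 -293.2 24.4
```

```text
clock: 20.18
eef_pos: [424.0, -292.4, 28.3]
tool_rot: [3.14, -0.001, 0.317]
force: [-2.9, -0.0, 9.1]
width: 61.5
gripper_force: 68.1
pos [ 424.   -292.36   28.28] yaw 18.144656086105062 q [ 0.2   0.78  0.54  2.04 -0.78  0.54  0.06] w 61.51992095736288 F [-2.94 -0.02  9.07]
tool shift mm [1.92 1.51 3.89]
```

Small steps now until the force rises, which would mean the box is flat.

```bash
python3 -m inch '[[[0,0,0.1,0],[0,0,0.2,0],[0,0,0.3,0],[0,0,0.3,0]]]'; python3 -m inch '[[[0,0,0.1,0],[0,0,0.2,0],[0,0,0.2,0]]]';python3 nav.py 426.3 -293.2 24.4
```

```text
clock: 20.52
eef_pos: [423.9, -292.4, 25.9]
tool_rot: [3.14, -0.001, 0.317]
force: [-4.2, 0.4, 14.0]
width: 61.0
gripper_force: 68.9
clock: 20.77
eef_pos: [424.0, -292.4, 25.8]
tool_rot: [3.141, -0.003, 0.317]
force: [-8.2, 3.7, 34.7]
width: 61.3
gripper_force: 71.4
pos [ 423.98 -292.4    25.8 ] yaw 18.1428906824281 q [ 0.21  0.78  0.53  2.04 -0.79  0.53  0.06] w 61.29702715727095 F [-8.2   3.73 34.74]
tool shift mm [1.95 1.48 1.4 ]
```

```bash
python3 -m inch '[[[0,0,-0.2,0],[-0.1,0,-0.17,0],[-0.2,0,-0.14,0],[-0.3,0,-0.12,0],[-0.3,0,-0.12,0]]]';python3 nav.py 426.3 -293.2 24.4
```

```text
clock: 21.18
eef_pos: [424.2, -292.4, 25.8]
tool_rot: [3.14, -0.005, 0.318]
force: [0.9, 3.2, 21.4]
width: 61.4
gripper_force: 69.7
pos [ 424.16 -292.37   25.85] yaw 18.21467192692677 q [ 0.21  0.78  0.53  2.04 -0.79  0.53  0.07] w 61.360107860084774 F [ 0.89  3.21 21.42]
tool shift mm [1.76 1.45 1.46]
```

```bash
python3 -m inch '[[[0,0,-0.15,0],[-0.2,0,-0.12,0],[-0.4,0,-0.1,0],[-0.4,0,-0.1,0]]]';python3 nav.py 426.3 -293.2 24.4
```

```text
clock: 21.52
eef_pos: [422.9, -292.5, 25.8]
tool_rot: [3.14, -0.008, 0.32]
force: [9.3, 3.8, 8.4]
width: 60.9
gripper_force: 74.1
pos [ 422.94 -292.53   25.82] yaw 18.34659288640208 q [ 0.22  0.78  0.52  2.05 -0.79  0.52  0.07] w 60.89944350007862 F [9.26 3.76 8.37]
tool shift mm [2.97 1.69 1.44]
```

```bash
python3 -m inch '[[[-0.2,0,0.02,0],[-0.3,0,0.03,0],[-0.3,0,0.03,0]]]';python3 nav.py 426.3 -293.2 24.4
```

```text
clock: 21.77
eef_pos: [423.0, -292.6, 25.9]
tool_rot: [3.14, -0.011, 0.322]
force: [14.8, 6.8, 9.6]
width: 60.9
gripper_force: 76.9
pos [ 423.04 -292.56   25.91] yaw 18.427891279376645 q [ 0.22  0.77  0.52  2.05 -0.79  0.52  0.08] w 60.9434697604496 F [14.82  6.78  9.58]
tool shift mm [2.87 1.64 1.54]
```

```bash
python3 -m inch '[[[0.4,0,-0.05,0],[0.7,0,-0.1,0],[0.7,0,-0.1,0]]]';python3 -m inch '[[[0,0,0,0],[0,0,0,0],[0,0,0,0],[0,0,0,0]]]' 8.5; python3 -m inch '[[[0,0,-2,0],[0,0,-5,0],[0,0,-9,0],[0,0,-12,0],[0,0,-12,0],[0,0,-12,0]]]'; python3 nav.py 426 -293 150
python3 - <<'E'
from h import *
P=camera_params("wrist");np.save("w7.npy",P,allow_pickle=True)
w=get_image("wrist");a=get_image("side");b=get_image("scene")
for n,x in(("w",w),("a",a),("b",b)): cv2.imwrite(f"pics/7{n}.png",x)
m=(w.min(2)>140).astype(np.uint8);k,l,st,ce=cv2.connectedComponentsWithStats(m)
for j in range(1,k):
    if st[j,4]>400: print(st[j],ce[j])
E
```

```text
clock: 22.02
eef_pos: [423.0, -292.3, 25.8]
tool_rot: [3.14, -0.002, 0.319]
force: [4.7, 2.0, 5.4]
width: 61.5
gripper_force: 70.2
clock: 22.35
eef_pos: [420.9, -292.2, 25.2]
tool_rot: [-3.141, 0.001, 0.318]
force: [3.7, 0.1, -0.9]
width: 85.2
gripper_force: 1.3
clock: 22.85
eef_pos: [420.7, -292.8, 146.6]
tool_rot: [3.14, -0.0, 0.318]
force: [-0.6, 0.7, -0.6]
width: 84.9
gripper_force: 0.0
pos [ 420.68 -292.8   146.58] yaw 18.192335867485472 q [ 0.07  0.61  0.75  1.97 -0.58  0.79 -0.1 ] w 84.8547050984599 F [-0.57  0.7  -0.57]
tool shift mm [ 5.    1.86 -3.42]
[ 444    0   68   93 5240] [479.22080153  41.08358779]
[ 188   34   44  139 2502] [206.3461231   77.71382894]
[283  34  29  22 494] [295.51214575  43.32995951]
[  11  105   97   94 7065] [ 58.595046   151.46185421]
[ 228  125   55   66 3408] [254.72300469 157.42312207]
[ 414  201   58   49 1827] [442.95347564 225.17952928]
[ 197  260   75   90 1693] [237.63733018 287.44949793]
```

Run:
```python
from h import *
np.set_printoptions(precision=2,suppress=True)
P=np.load("w7.npy",allow_pickle=True).item();im=cv2.imread("pics/7w.png")
o=np.array([480.5,-275,31]);T=(Ro.from_euler("z",198.7,degrees=True)*Ro.from_euler("y",.26)).as_matrix()
def tr(q,z):
    c,d=ray(P,q);c=T.T@(c-o);d=T.T@d;return c+d*(z-c[2])/d[2]
m=(im.min(2)>140).astype(np.uint8);k,l,st,ce=cv2.connectedComponentsWithStats(m)
i=l[157,254];pts=np.argwhere(l==i)[:,::-1]
for z in(42,76,84): print(z,cv2.minAreaRect(np.array([tr(q,z)[:2] for q in pts],np.float32)))
for z in (76,):
  for v in range(128,190,12):
    u=np.where(l[v]==i)[0];print(v,tr((u[0]-.5,v),z),tr((u[-1]+.5,v),z))
g=cv2.GaussianBlur(im,(3,3),0).astype(int)
for v in range(60,215,10):
    gr=np.abs(np.diff(g[v],axis=0)).sum(1);print(v,[(i,int(gr[i])) for i in range(140,370) if gr[i]>45 and gr[i]==gr[max(0,i-4):i+5].max()])
gr=np.abs(np.diff(g[:,254],axis=0)).sum(1);print([(i,int(gr[i])) for i in range(20,330) if gr[i]>45 and gr[i]==gr[max(0,i-3):i+4].max()])
```

```text
42 ((26.211578369140625, -2.893115997314453), (43.13925552368164, 58.39444351196289), 89.46306610107422)
76 ((10.007898330688477, -2.840028762817383), (36.94279861450195, 50.00675964355469), 89.46306610107422)
84 ((6.195270538330078, -2.8275318145751953), (35.48481369018555, 48.03318786621094), 89.46306610107422)
128 [-13.1  -20.63  76.  ] [-12.76  15.83  76.  ]
140 [ -4.63 -20.4   76.  ] [-4.3  14.79 76.  ]
152 [  4.19 -20.86  76.  ] [ 4.54 15.78 76.  ]
164 [ 13.4  -20.63  76.  ] [13.76 15.4  76.  ]
176 [ 23.02 -21.11  76.  ] [23.39 15.73 76.  ]
188 [ 33.09 -21.61  76.  ] [33.46 15.33 76.  ]
60 [(189, 156), (237, 54), (327, 73)]
70 [(190, 145), (222, 84), (326, 74)]
80 [(191, 147), (211, 74), (297, 53), (325, 75)]
90 [(192, 147), (206, 119), (302, 54), (324, 74)]
100 [(193, 145), (205, 79), (212, 59), (303, 46), (314, 59), (323, 145)]
110 [(194, 146), (206, 121), (302, 50), (314, 79), (322, 140)]
120 [(195, 144), (207, 125), (256, 65), (301, 49), (312, 80), (321, 131)]
130 [(196, 136), (208, 108), (227, 89), (250, 96), (261, 52), (281, 97), (300, 46), (311, 80), (319, 128)]
140 [(197, 133), (209, 84), (227, 91), (266, 46), (281, 89), (309, 64), (310, 64), (318, 129)]
150 [(198, 129), (209, 75), (228, 94), (248, 81), (281, 123), (310, 67), (317, 132)]
160 [(199, 128), (210, 77), (228, 74), (239, 81), (280, 135), (309, 67), (316, 138)]
170 [(200, 128), (210, 86), (228, 110), (229, 110), (280, 133), (315, 49)]
180 [(229, 134), (279, 146)]
190 [(230, 85), (279, 106)]
200 [(214, 46)]
210 []
[(32, 122), (57, 81), (74, 61), (124, 132), (132, 89), (143, 77), (190, 150), (212, 62), (237, 102), (245, 141), (260, 50), (265, 83), (291, 66), (302, 68)]
```

Run:
```python
from h import *
np.set_printoptions(precision=2,suppress=True)
P=np.load("w7.npy",allow_pickle=True).item();im=cv2.imread("pics/7w.png")
o=np.array([480.5,-275,31]);T=(Ro.from_euler("z",198.7,degrees=True)*Ro.from_euler("y",.26)).as_matrix()
def tr(q,z):
    c,d=ray(P,q);c=T.T@(c-o);d=T.T@d;return c+d*(z-c[2])/d[2]
pr=lambda X:proj(P,T@np.array(X)+o)[0]
for x in(-37,):
  for z in(8,25,42,60,76): print(z,pr([x,-31-2.5,z]),pr([x,31-2.5,z]))
for v in(110,150): print("deck",tr(({110:194.5,150:198.5}[v],v),8),tr(({110:322.5,150:317.5}[v],v),8))
for v in(110,130,150): print("top",tr(({110:206.5,130:208.5,150:209.5}[v],v),76),tr(({110:302.5,130:300.5,150:299}[v],v),76))
g=cv2.GaussianBlur(im,(3,3),0).astype(int)
for v in range(66,104,3):
    gr=np.abs(np.diff(g[v],axis=0)).sum(1);print(v,[(i,int(gr[i])) for i in range(195,320) if gr[i]>30 and gr[i]==gr[max(0,i-3):i+4].max()])
for col in(215,235,275,290):
    gr=np.abs(np.diff(g[:,col],axis=0)).sum(1);print(col,[(i,int(gr[i])) for i in range(20,130) if gr[i]>30 and gr[i]==gr[max(0,i-3):i+4].max()])
```

```text
8 [215.86  70.25] [292.84  69.53]
25 [213.6   74.59] [295.19  73.83]
42 [211.05  79.49] [297.83  78.69]
60 [207.97  85.4 ] [301.02  84.54]
76 [204.83  91.42] [304.27  90.51]
deck [ -4.81 -54.17   8.  ] [-3.8  55.78  8.  ]
deck [ 32.38 -54.48   8.  ] [33.44 55.    8.  ]
top [-25.28 -33.48  76.  ] [-24.72  28.26  76.  ]
top [-11.83 -33.33  76.  ] [-11.26  27.87  76.  ]
top [  2.57 -33.86  76.  ] [ 3.16 27.79 76.  ]
66 [(229, 87)]
69 [(222, 79)]
72 [(217, 80), (230, 46), (281, 54), (293, 43)]
75 [(216, 125), (229, 48), (281, 44), (295, 53)]
78 [(214, 128), (296, 48)]
81 [(210, 104), (211, 104), (298, 57)]
84 [(209, 125), (299, 54)]
87 [(207, 112), (301, 48)]
90 [(206, 119), (302, 54)]
93 [(205, 76), (221, 32), (303, 47)]
96 [(205, 75), (217, 56), (303, 50), (314, 72)]
99 [(205, 78), (212, 42), (216, 36), (303, 47), (313, 77)]
102 [(205, 76), (212, 54), (302, 45), (314, 87)]
215 [(32, 131), (78, 76), (91, 59), (99, 61)]
235 [(32, 124), (61, 86), (75, 76), (124, 97)]
275 [(32, 123), (45, 83), (75, 81), (124, 87)]
290 [(32, 143), (54, 80), (71, 73), (124, 37)]
```

Run:
```python
from h import *
im=cv2.imread("pics/7a.png");P=camera_params("side");print(stick(im,P,235,285,135,190,9,120) if 0 else "")
q=proj(P,[[535,180,12],[474,371,12]]);print(q)
m=(im[:,:,1]>110).astype(np.uint8);k,l,st,ce=cv2.connectedComponentsWithStats(m)
print([(list(st[j]),ce[j]) for j in range(1,k) if 80<st[j,4]<900 and 200<ce[j][0]<310 and 100<ce[j][1]<200])
from cell import order
print(order.finish_job())
```

```text
[[264.80692429 181.20769243]
 [245.09162271 144.98204783]]
[]
the job is handed in; nothing more can be done
None
```

The job is handed in at about 23 s. By measurement, the jammed box lies flat on the stand's box, against the backstop and about 1 mm off sideways. I released the stick on the bench behind the rack, but the last check, a colour mask on the side view, did not pick it out. I checked nothing else at the end.

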